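Wake the reader, then hold the vial block in its corner

TASK

Wake the vial reader by pressing its three keys fully down one at a time, from the smallest to the largest, letting each come back up before the next. Then bring the aluminium vial block into the corner of the reading stage, lying flat with its long side along the side stop and its short end against the back stop, and keep it pressed firmly against both stops at once: finish while the fingers still hold it there, with the keys up. Leave the vials, the bottle and the tape roll alone.

Things in the scene. Friction and masses are not known exactly. Their poses are not given: they have to be found in the camera images.
- stage: fixed grey plate 200 x 180 x 10 mm on the worktop; two steel stops 15 mm high on it form a corner at its +x, +y side. Origin: centre of its underside; x towards the back stop, y towards the side stop, z up. Here the back stop's working face is the plane x = 80 mm, the side stop's y = 70 mm; the stops' tops are at z = 25 mm. A flush black disc (24 mm) marks the seat
- back_stop: the fixed steel bar, 14 mm thick and 130 mm long, across the stage's +x side; same origin and axes as the stage
- side_stop: the fixed steel bar, 14 mm thick and 130 mm long, along the stage's +y side; same origin and axes as the stage
- seat_center (a point): point on the stage where the block's centre is when it is seated: x = 45, y = 46, z = 35 mm in the stage's frame, axes as the stage
- block: loose aluminium vial block, 70 (its x) x 48 (its y) x 50 mm (z), about 0.35 kg, six open blind wells of 14 mm in its top; it stands on the stage plate away from the corner, turned a little. It slides easily on the plate and stops (friction about 0.25). Origin: centre of its underside
- block_center (a point): centre of the block, 25 mm above its underside; axes as the block: x along its 70 mm length, y along its 48 mm width. Its upper 35 mm stand clear above the stops
- console: fixed white reader console, 95 x 180 x 30 mm, flat, with a black display and three black keys in a row along its y, 56 mm apart; any key may have any of the three places. Origin: centre of its underside, z up
- small_key (a joint): travel of the small round key (14 mm across): 0 = up, 0.006 m = fully down (takes 5 N), springs back when let go
- medium_key (a joint): travel of the medium round key (22 mm across): 0 = up, 0.006 m = fully down (takes 5 N), springs back when let go
- large_key (a joint): travel of the large round key (32 mm across): 0 = up, 0.006 m = fully down (takes 5 N), springs back when let go
- small_key_top (a point): centre of the top face of the small key; it is pressed straight down
- medium_key_top (a point): centre of the top face of the medium key; it is pressed straight down
- large_key_top (a point): centre of the top face of the large key; it is pressed straight down
- vial_1: loose small clear vial with a white cap, 21 mm across, 49 mm tall, bystander; origin under its centre
- vial_3: loose small amber vial with a black cap, 21 mm across, 49 mm tall, bystander; origin under its centre
- blue_cap_bottle: loose bottle with a blue cap, 56 mm across, 101 mm tall, bystander; origin under its centre
- tape_roll: loose roll of tape lying flat, 68 mm across, 19 mm high, bystander; origin under its centre

How it is judged:
By the outcome, as a careful person would: the job done as asked, in the order asked, and still so for the second after the job is handed in, while the arm keeps its last pose, push and grip.
It also fails if it takes over 67 s, if anything falls off the work surface, if the arm or the gripper's body presses on something with over 40 N, if the wrist force passes 120 N, or if a joint passes its speed limit or range.

ROBOT

A 6-joint arm with a two-finger parallel gripper is mounted at the origin on a cart in front of the work surface, level with it; the furniture and walls round the work are solid. World frame = base frame: x ahead of the robot, y to its left, z up, the work surface at z = 0. Lengths are in m, angles in degrees, forces in N, time in s.
With the tool pointing down it reaches from about 0.375 to 0.9 m from the base axis. Payload 3.1 kg.
Tool frame: the origin (TCP) lies at the very end of the fingers, on their centre line; the grasp point (between the pads) lies 19 mm behind it; z points along the fingers, y is the line along which they close (so a half turn about z gives the same grasp; the last joint's range is limited). The gripper opens to 87 mm and grips with 3 to 60 N. Pads are 19 mm wide; open, the fingers measure 117 mm over their backs; the gripper's body (75 mm by 190 mm) begins 51 mm behind the grasp point.
Start: joints at [-85.972, 30.224, 82.088, -0, 67.689, -10.227], TCP at [0.154, -0.606, 0.223] pointing down, gripper open.
Joint ranges: [-176.69, 176.69], [-43.24, 126.21], [12.49, 139.97], [-82, 262], [0, 151.66], [-163.58, 163.58]. Speed limits (degrees/s): [159.86, 159.86, 180, 180, 180, 180].

INTERFACE

Orientations are given as a 3x3 rotation matrix whose columns are the frame's x, y, z axes.
In Python, from rig import bot, imaging gives the robot as it stands.
- The arm moves only by the tool drive_tool, never from a script. Its argument "deltas" is text: rows parted by semicolons, each of 5 numbers parted by spaces: the finger opening in mm, from 0 to 87, then the shift along the world's x, y, z in mm, then the turn about the world's z in rad. In form: jaw dx dy dz twist; .... A call has 1 to 12 rows; each row is the pose to reach, as a shift and turn from the pose commanded when the call began; what a row does not reach only later rows make up. A row lasts 1/10 s, in which the tool goes at most 50 mm and 8.59 degrees, less where a joint would pass 70% of its speed; a pose out of reach is approached as far as the arm can. A call with a gripper value outside its range is refused whole. The fingers move at their own pace and stop on an object; the grip force is fixed at half the most. Time passes only in rows, so rows that repeat a pose let the fingers close. It gives the time, the measured TCP pose, the force, the opening and the grip force at its end, in the units of the state.
- bot.read_state(): the state, without advancing time (a new reading comes with each control period).
- imaging.capture(name): name is "scene" or "side" or "wrist"; returns the picture (420x560x3 uint8, red, green, blue); there is no depth.
- imaging.camera_model(name): a dict with "fx", "fy", "cx", "cy" (pixels), "T" (4x4, takes a point from camera to world coordinates). Camera axes: x right, y down, z forward; pixel columns grow to the right and rows downward; lengths in m; the calibration is good to about 2 mm. A picture is of the moment at which its call begins: read the wrist's pose just before it. camera_model takes no time and is no camera call; for the wrist camera it gives the pose at the moment of the call.
- bot.hand_in(): hands the job in; it is judged then, once.
The state is a dict: "time_s": time; "joint_positions": joint angles; "qvel": joint speeds; "tau": joint torques, N m; "position": TCP position; "tcp_rot": TCP orientation; "force": force on the tool from outside, world axes, zero at the start; "moment": the same for the moment, N m; "opening": opening from 0.0 (shut) to 1.0 (fully open); "grasp_force": force on a finger pad.
Only numpy, scipy, OpenCV 4.12 (cv2) and the standard library are available. Lean on these libraries where they do the work, as an engineer would, in place of code of your own. Each camera call takes 0.05 s, during which the arm holds its last target. There are 200 camera calls.

## Working session

There is one attempt and no reset: what is moved stays moved. The work goes in short steps, Python scripts to look and compute and a tool call to move; the robot and the scene stay as the last step left them, time stands still between calls to the robot, and variables do not carry over. Pictures are saved under pics/ and viewed, at most 10 in all, crops included, and the job is handed in when it is done.

Besides the shell and the picture viewer there is one more tool, called after "Call:" as name(argument=value, ...), one argument or row to a line, values as JSON. drive_tool: Moves the arm, as the interface text tells. Its arguments: {"type":"object","properties":{"deltas":{"type":"string"}},"required":["deltas"]}

```bash
mkdir -p pics
cat > h.py <<'E'
import numpy as np,cv2
from rig import bot,imaging
def snap(n,f):
    m=imaging.camera_model(n); im=imaging.capture(n); cv2.imwrite(f,im[...,::-1]); return im,m
def px2w(m,u,v,z):
    T=np.array(m["T"]); d=T[:3,:3]@np.array([(u-m["cx"])/m["fx"],(v-m["cy"])/m["fy"],1]); o=T[:3,3]
    return o+d*(z-o[2])/d[2]
def w2px(m,p):
    T=np.array(m["T"]); c=T[:3,:3].T@(np.array(p)-T[:3,3]); return m["fx"]*c[0]/c[2]+m["cx"],m["fy"]*c[1]/c[2]+m["cy"]
E
python3 - <<'E'
from h import *
for n in("scene","side"):
    im,m=snap(n,f"pics/{n}0.png"); print(n,np.round(m["T"],3).tolist(),m["fx"])
s=bot.read_state();print(s["time_s"],s["position"],s["tcp_rot"],s["force"],s["opening"])
E
```

```text
scene [[-0.794, -0.434, 0.425, 0.133], [-0.607, 0.552, -0.572, 0.639], [0.013, -0.712, -0.702, 0.788], [0.0, 0.0, 0.0, 1.0]] 412.22596870567037
side [[0.989, -0.099, 0.112, 0.472], [-0.148, -0.562, 0.813, -0.906], [-0.018, -0.821, -0.571, 0.736], [0.0, 0.0, 0.0, 1.0]] 422.2312819749001
0.1 [ 0.1538848  -0.60510687  0.22167948] [[ 9.69216638e-01  2.46209448e-01 -1.28637601e-04]
 [ 2.46209249e-01 -9.69214871e-01  1.88113105e-03]
 [ 3.38474761e-04 -1.85489528e-03 -9.99998222e-01]] [-0.13687364  0.51751677 -0.73481327] 1.001789619900574
```

View pics/scene0.png

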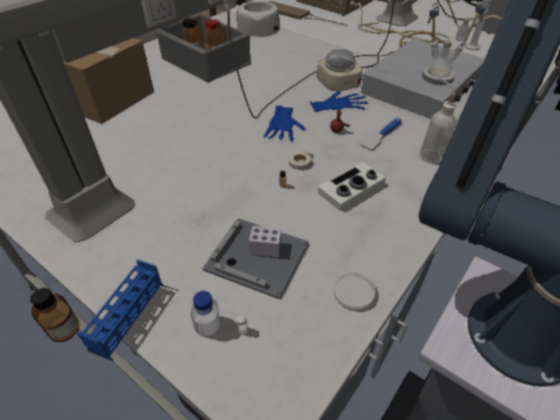

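View pics/side0.png

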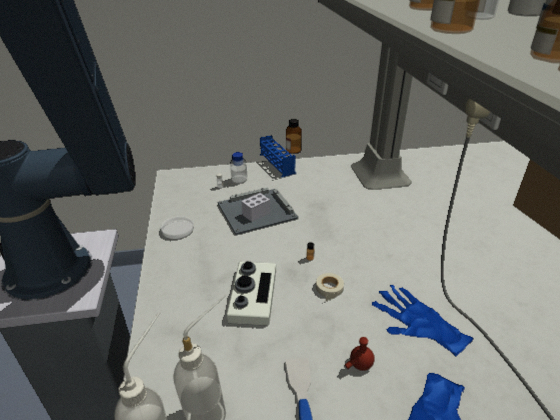

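The scene shows the stage near (255,257) with the block at (265,243), and the console at (352,186). In the side view the stage is at (258,210) and the console at (252,292). Next I'll zoom in on both.

Run:
```python
from h import *
a=cv2.imread("pics/scene0.png");b=cv2.imread("pics/side0.png")
def c(i,x,y,w=120,h=90): return cv2.resize(i[y:y+h,x:x+w],(400,300),interpolation=cv2.INTER_CUBIC)
cv2.imwrite("pics/z.png",np.vstack([np.hstack([c(a,195,210),c(a,295,140)]),np.hstack([c(b,205,165),c(b,205,250)])]))
m=imaging.camera_model("scene");n=imaging.camera_model("side")
for u,v,z in [(231,262,.01),(265,233,.06),(352,190,.035),(344,190,.035),(357,182,.035),(371,174,.035)]: print(px2w(m,u,v,z))
for u,v,z in [(241,301,.035),(243,284,.035),(248,268,.035)]: print(px2w(n,u,v,z))
```

```text
[0.60296746 0.23323856 0.01      ]
[0.56878076 0.14624745 0.06      ]
[ 0.49764843 -0.13917928  0.035     ]
[ 0.51489724 -0.12558447  0.035     ]
[ 0.50404384 -0.17667234  0.035     ]
[ 0.49045424 -0.2318166   0.035     ]
[ 0.48949728 -0.22959907  0.035     ]
[ 0.49897004 -0.1760042   0.035     ]
[ 0.51634235 -0.12205278  0.035     ]
```

View pics/z.png

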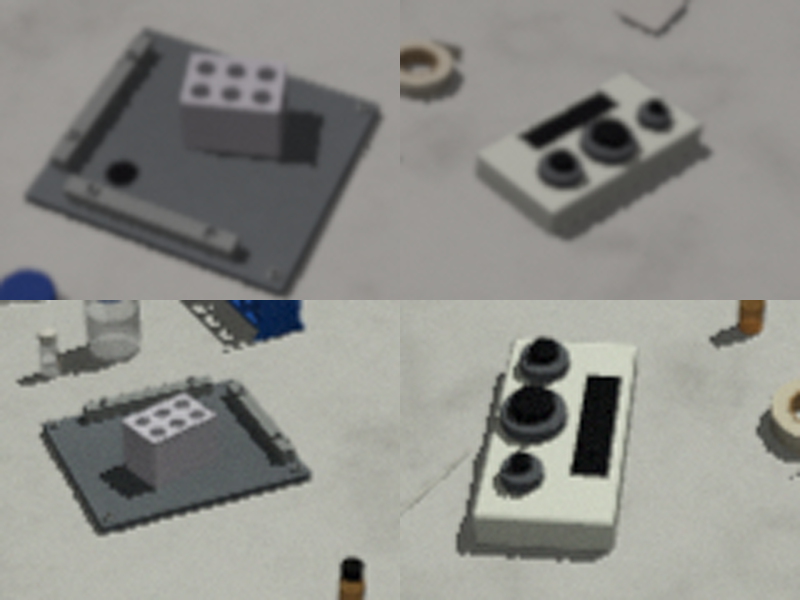

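The console has the small key at y≈-0.23, the large at -0.176 and the medium at -0.123. The stage's stop corner is at scene tile (28,200), with the block at tile (235,105).

Run:
```python
from h import *
m=imaging.camera_model("scene");n=imaging.camera_model("side");w=imaging.camera_model("wrist")
k=10/3
def tri(p,q):
    P=[np.diag([1,1,1])@np.array([[c["fx"],0,c["cx"]],[0,c["fy"],c["cy"]],[0,0,1]])@np.linalg.inv(c["T"])[:3] for c in(m,n)]
    X=cv2.triangulatePoints(P[0],P[1],np.array(p,float),np.array(q,float))[:,0]; return X[:3]/X[3]
S=lambda x,y:(195+x/k,210+y/k); C=lambda x,y:(295+(x-400)/k,140+y/k)
s=lambda x,y:(205+x/k,165+(y-300)/k); c=lambda x,y:(205+(x-400)/k,250+(y-300)/k)
for a,p,q in[("M",C(562,160),c(545,350)),("L",C(610,133),c(532,403)),("S",C(656,108),c(520,463))]: print(a,tri(p,q).round(4))
for p in[(28,200),(147,28),(380,105),(290,290)]: print("stage",px2w(m,*S(*p),.01).round(4))
for p in[(42,427),(310,475),(98,530),(235,380)]: print("stage side",px2w(n,*s(*p),.01).round(4))
print("disc",px2w(m,*S(121,173),.01))
for p in[(187,54),(288,63),(283,108),(181,103)]: print("blk",px2w(m,*S(*p),.06).round(4))
for p in[(123,428),(182,393),(215,412),(155,450)]: print("blk side",px2w(n,*s(*p),.06).round(4))
for u,v,z in[(440,155,0),(345,290,0),(240,325,0),(208,325,0)]:print("other",px2w(m,u,v,z).round(3))
R=np.array(bot.read_state()["tcp_rot"]);T=np.array(w["T"]);print(R.T@(T[:3,3]-bot.read_state()["position"]),R.T@T[:3,:3],w["fx"])
```

```text
M [ 0.5168 -0.1225  0.0444]
L [ 0.5026 -0.1762  0.0442]
S [ 0.4893 -0.2308  0.0426]
stage [0.6374 0.2899 0.01  ]
stage [0.685  0.1146 0.01  ]
stage [0.4943 0.0667 0.01  ]
stage [0.4476 0.2355 0.01  ]
stage side [0.4541 0.2253 0.01  ]
stage side [0.6881 0.104  0.01  ]
stage side [0.4944 0.0553 0.01  ]
stage side [0.6473 0.2775 0.01  ]
disc [0.60261266 0.23258223 0.01      ]
blk [0.6092 0.1499 0.06  ]
blk [0.5463 0.1119 0.06  ]
blk [0.5228 0.1475 0.06  ]
blk [0.5817 0.1878 0.06  ]
blk side [0.5257 0.1333 0.06  ]
blk side [0.5841 0.1821 0.06  ]
blk side [0.6091 0.1449 0.06  ]
blk side [0.5497 0.094  0.06  ]
other [ 0.381 -0.491  0.   ]
other [0.35  0.128 0.   ]
other [0.479 0.339 0.   ]
other [0.532 0.381 0.   ]
[ 0.07958115  0.00045414 -0.16260657] [[-4.25759453e-04 -9.56449583e-01 -2.91897266e-01]
 [ 9.99999852e-01 -3.08692087e-04 -4.47112691e-04]
 [ 3.37534371e-04 -2.91897414e-01  9.56449573e-01]] 339.1688766597575
```

Call:
drive_tool(
  deltas="0 0 0 50 0;0 0 0 100 0;0 0 0 130 0;0 330 340 130 0;0 330 340 130 0;0 330 340 130 0;0 330 340 130 0;0 330 340 130 0;0 330 340 130 0;0 330 340 130 0;0 330 340 130 0;0 330 340 130 0",
)

```text
time_s: 1.3
position: [0.4683, -0.2809, 0.3522]
tcp_rot: [[0.969, 0.246, -0.001], [0.246, -0.969, 0.0], [-0.0, -0.0, -1.0]]
force: [0.7, -0.6, -0.3]
opening: 0.031
grasp_force: 0.0
```

Call:
drive_tool(
  deltas="0 -30 190 0 0;0 -30 190 0 0;0 -30 190 0 0;0 -30 190 0 0;0 -30 190 0 0;0 -30 190 0 0;0 -30 190 0 0",
)

```text
time_s: 2.0
position: [0.4377, -0.0937, 0.3525]
tcp_rot: [[0.969, 0.246, 0.0], [0.246, -0.969, -0.001], [0.0, 0.001, -1.0]]
force: [-0.1, 0.1, 0.2]
opening: 0.006
grasp_force: 0.0
```

Run:
```python
from h import *
im,m=snap("wrist","pics/w1.png"); np.savez("m1.npz",**m)
cv2.imwrite("pics/w1b.png",cv2.resize(im[...,::-1],(800,600),interpolation=cv2.INTER_CUBIC)); print(bot.read_state()["position"],np.array(m["T"]).round(3))
```

```text
[ 0.43776822 -0.09396774  0.35248017] [[ 0.245 -0.927 -0.283  0.515]
 [-0.969 -0.234 -0.072 -0.074]
 [ 0.     0.292 -0.956  0.515]
 [ 0.     0.     0.     1.   ]]
```

View pics/w1b.png

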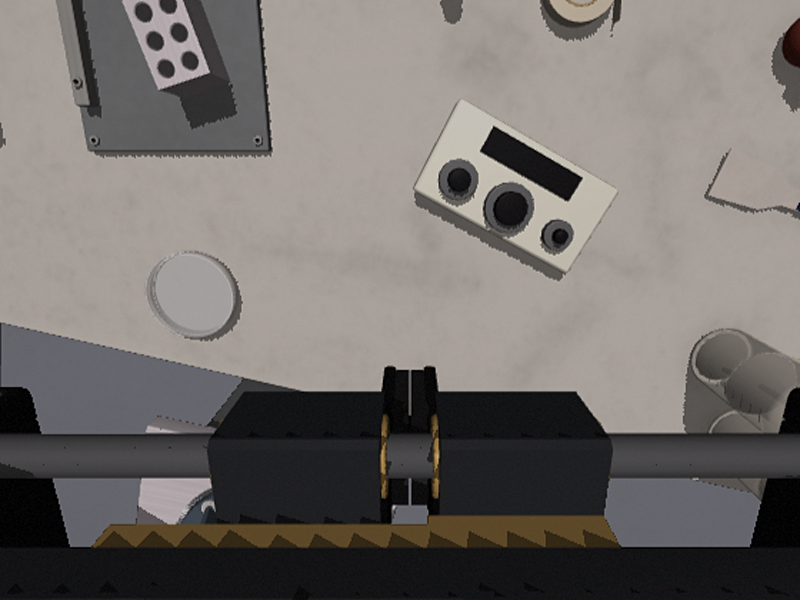

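The wrist view (800 wide) shows the medium key at (459,180), the large at (511,208) and the small at (561,237). The block's near corner is at (163,90), with the stage's near edge running (90,150)-(271,153).

Run:
```python
from h import *
m=np.load("m1.npz");k=.7
for n,u,v in[("M",459,179),("L",511,208),("S",561,236.5)]:
    for z in(.04,.045): print(n,z,px2w(m,u*k,v*k,z).round(4))
for u,v in[(90,151),(271,153)]: print("stage",px2w(m,u*k,v*k,.01).round(4))
print(px2w(m,163*k,90*k,.06),px2w(m,210*k,72*k,.06))
s=bot.read_state();print(s["position"])
```

```text
M 0.04 [ 0.5146 -0.1233  0.04  ]
M 0.045 [ 0.5146 -0.1228  0.045 ]
L 0.04 [ 0.501  -0.1791  0.04  ]
L 0.045 [ 0.5012 -0.178   0.045 ]
S 0.04 [ 0.4869 -0.2349  0.04  ]
S 0.045 [ 0.4872 -0.2332  0.045 ]
stage [0.4508 0.2347 0.01  ]
stage [0.4928 0.0609 0.01  ]
[0.52320501 0.14611007 0.06      ] [0.54718111 0.10870321 0.06      ]
[ 0.43776822 -0.09396774  0.35248017]
```

Call:
drive_tool(
  deltas="0 50 -139 -100 0;0 50 -139 -100 0;0 50 -139 -100 0;0 50 -139 -100 0;0 50 -139 -200 0;0 50 -139 -200 0;0 50 -139 -200 0;0 50 -139 -270 0;0 50 -139 -270 0;0 50 -139 -292 0;0 50 -139 -292 0;0 50 -139 -292 0",
)

```text
time_s: 3.25
position: [0.4884, -0.2332, 0.0622]
tcp_rot: [[0.969, 0.246, 0.002], [0.246, -0.969, -0.002], [0.002, 0.002, -1.0]]
force: [0.2, -0.0, 0.6]
opening: 0.007
grasp_force: 0.0
```

Call:
drive_tool(
  deltas="0 0 1 -10 0;0 0 1 -14 0;0 0 1 -16 0;0 0 1 -18 0;0 0 1 -18 0",
)

```text
time_s: 3.75
position: [0.489, -0.2321, 0.0461]
tcp_rot: [[0.969, 0.247, 0.004], [0.247, -0.969, -0.003], [0.003, 0.004, -1.0]]
force: [-1.0, 0.3, 20.3]
opening: 0.005
grasp_force: 10.6
```

Call:
drive_tool(
  deltas="0 0 0 3 0;0 0 0 3 0;0 0 0 3 0",
)

```text
time_s: 4.05
position: [0.4889, -0.232, 0.0467]
tcp_rot: [[0.969, 0.246, 0.004], [0.246, -0.969, -0.003], [0.003, 0.004, -1.0]]
force: [2.3, -1.4, 4.1]
opening: 0.006
grasp_force: 2.3
```

Call:
drive_tool(
  deltas="0 0 0 2 0;0 0 0 2 0;0 0 0 2 0",
)

```text
time_s: 4.35
position: [0.4877, -0.2311, 0.0476]
tcp_rot: [[0.969, 0.246, 0.001], [0.246, -0.969, -0.001], [0.001, 0.001, -1.0]]
force: [2.5, -2.4, 4.1]
opening: 0.002
grasp_force: 2.0
```

Call:
drive_tool(
  deltas="0 0 0 2 0;0 0 0 2 0;0 0 0 2 0",
)

```text
time_s: 4.65
position: [0.487, -0.2305, 0.0493]
tcp_rot: [[0.969, 0.246, -0.001], [0.246, -0.969, 0.001], [-0.001, -0.001, -1.0]]
force: [2.0, -1.9, 2.6]
opening: 0.008
grasp_force: 1.5
```

Call:
drive_tool(
  deltas="0 0 0 3 0;0 0 0 3 0;0 0 0 3 0",
)

```text
time_s: 4.95
position: [0.4863, -0.23, 0.0522]
tcp_rot: [[0.969, 0.246, -0.002], [0.246, -0.969, 0.002], [-0.002, -0.002, -1.0]]
force: [-0.1, -0.6, 0.7]
opening: 0.006
grasp_force: 0.7
```

Call:
drive_tool(
  deltas="0 0 0 14 0;0 29 108 14 0;0 29 108 14 0;0 29 108 14 0;0 29 108 14 0;0 29 108 3 0;0 29 108 0 0;0 29 108 -3 0;0 29 108 -6 0;0 29 108 -8 0;0 29 108 -8 0;0 29 108 -8 0",
)

```text
time_s: 6.15
position: [0.5158, -0.1238, 0.0462]
tcp_rot: [[0.969, 0.246, -0.0], [0.246, -0.969, -0.001], [-0.001, 0.001, -1.0]]
force: [-3.8, -0.4, 16.4]
opening: 0.007
grasp_force: 7.9
```

Call:
drive_tool(
  deltas="0 0 0 6 0;0 0 0 20 0;0 0 0 20 0;0 -14 -54 20 0;0 -14 -54 20 0;0 -14 -54 14 0;0 -14 -54 9 0;0 -14 -54 5 0;0 -14 -54 2 0;0 -14 -54 0 0;0 -14 -54 0 0;0 -14 -54 0 0",
)

```text
time_s: 7.35
position: [0.5019, -0.1761, 0.0462]
tcp_rot: [[0.969, 0.248, -0.001], [0.248, -0.969, -0.0], [-0.001, 0.0, -1.0]]
force: [-3.8, 0.2, 15.9]
opening: 0.0
grasp_force: 8.3
```

Call:
drive_tool(
  deltas="0 0 0 6 0;0 0 0 50 0;87 0 0 100 0;87 0 0 150 0;87 0 330 235 0;87 0 330 235 0;87 0 330 235 0;87 0 330 235 0;87 0 330 235 0;87 0 330 235 0;87 0 330 235 0;87 0 330 235 0",
)

```text
time_s: 8.55
position: [0.5021, 0.1587, 0.2806]
tcp_rot: [[0.967, 0.253, 0.003], [0.253, -0.967, 0.003], [0.003, -0.002, -1.0]]
force: [0.7, -0.3, -0.1]
opening: 0.837
grasp_force: 0.0
```

Call:
drive_tool(
  deltas="87 0 5 0 0;87 0 5 0 0;87 0 5 0 0",
)

```text
time_s: 8.85
position: [0.502, 0.1572, 0.2788]
tcp_rot: [[0.97, 0.245, -0.002], [0.245, -0.97, -0.0], [-0.002, -0.0, -1.0]]
force: [0.2, -0.5, -0.3]
opening: 0.989
grasp_force: 0.0
```

Run:
```python
from h import *
im,m=snap("wrist","pics/w2.png"); np.savez("m2.npz",**m)
cv2.imwrite("pics/w2b.png",cv2.resize(im[...,::-1],(800,600),interpolation=cv2.INTER_CUBIC)); s=bot.read_state();print(s["position"],s["joint_positions"])
```

```text
[0.50214918 0.15708105 0.2789225 ] [ 5.19786895e+00  1.88102379e+01  9.21046872e+01 -1.15156848e-02
  6.91669562e+01  8.10447554e+01]
```

View pics/w2b.png

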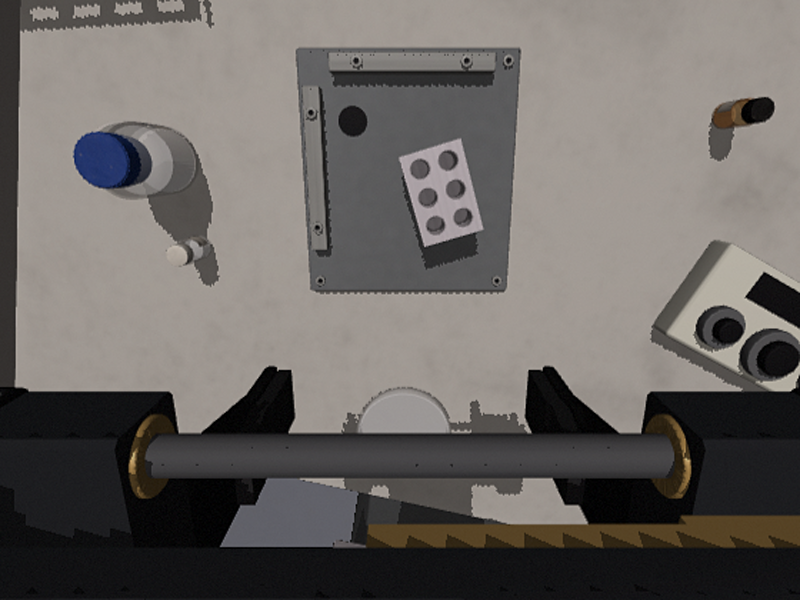

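The view shows the whole stage, with corners (297,48), (521,48), (507,291) and (311,291). The block's top corners are (399,156), (462,139), (483,231) and (425,248), and the disc is at (353,121). The bottle and vials are well clear to the left.

Run:
```python
from h import *
m=np.load("m2.npz");k=.7
st=[px2w(m,u*k,v*k,.01)[:2] for u,v in[(297,48),(521,48),(507,291),(311,291)]]
b=[px2w(m,u*k,v*k,.06)[:2] for u,v in[(399,156),(462,139),(483,231),(425,248)]]
def fit(src,dst):
    M,_=cv2.estimateAffinePartial2D(np.float32(src),np.float32(dst)); return np.degrees(np.arctan2(M[1,0],M[0,0])),np.hypot(M[0,0],M[1,0]),M[:,2]
print("stage",fit([(.1,.09),(.1,-.09),(-.1,-.09),(-.1,.09)],st))
print("block",fit([(.035,.024),(.035,-.024),(-.035,-.024),(-.035,.024)],b))
a,_,t=fit([(.1,.09),(.1,-.09),(-.1,-.09),(-.1,.09)],st);a=np.radians(a)
print("seat",t+np.array([[np.cos(a),-np.sin(a)],[np.sin(a),np.cos(a)]])@[.045,.046],"disc",px2w(m,353*k,121*k,.01))
print(np.array(b))
```

```text
stage (np.float64(14.150851005531498), np.float64(0.9976943663224253), array([0.56867339, 0.17395319]))
block (np.float64(29.81800807231752), np.float64(1.0096718599255319), array([0.5642332 , 0.14640151]))
seat [0.601062   0.22955875] disc [0.60156984 0.23017756 0.01      ]
[[0.58354283 0.18537713]
 [0.60660704 0.14295022]
 [0.54540329 0.10833472]
 [0.52137965 0.14894397]]
```

Call:
drive_tool(
  deltas="87 62 -11 -50 0.14;87 62 -11 -100 0.273;87 62 -11 -140 0.273;87 62 -11 -180 0.273;87 62 -11 -210 0.273;87 62 -11 -235 0.273;87 62 -11 -246 0.273;87 62 -11 -246 0.273;87 62 -11 -246 0.273",
)

```text
time_s: 9.8
position: [0.5653, 0.1467, 0.0344]
tcp_rot: [[0.867, 0.498, 0.002], [0.498, -0.867, 0.0], [0.001, 0.001, -1.0]]
force: [0.8, 0.0, -0.4]
opening: 1.003
grasp_force: 0.0
```

Call:
drive_tool(
  deltas="40 0 0 0 0;40 0 0 0 0;40 0 0 0 0;40 0 0 0 0;40 0 0 0 0;40 0 0 0 0;40 0 0 0 0;40 0 0 0 0",
)

```text
time_s: 10.6
position: [0.5643, 0.1472, 0.0337]
tcp_rot: [[0.867, 0.498, 0.0], [0.498, -0.867, 0.0], [0.0, -0.0, -1.0]]
force: [-0.7, -0.1, 2.6]
opening: 0.544
grasp_force: 29.9
```

Call:
drive_tool(
  deltas="40 5 10 0 -0.1;40 10 25 0 -0.2;40 17 40 0 -0.274;40 24 57 0 -0.274;40 29 68 0 -0.274;40 32 75 0 -0.274;40 32 75 0 -0.274;40 32 75 0 -0.274",
)

```text
time_s: 11.4
position: [0.5967, 0.2224, 0.0337]
tcp_rot: [[0.969, 0.245, 0.001], [0.245, -0.969, 0.001], [0.001, -0.0, -1.0]]
force: [0.3, 1.8, 2.2]
opening: 0.547
grasp_force: 29.9
```

Call:
drive_tool(
  deltas="40 -0.5 2 0 -0.274e0;40 0 0 0 0",
)

```text
time_s: 11.6
position: [0.5961, 0.2219, 0.0337]
tcp_rot: [[0.97, 0.243, -0.0], [0.243, -0.97, 0.0], [-0.0, -0.0, -1.0]]
force: [0.4, 1.0, 2.4]
opening: 0.549
grasp_force: 29.9
```

That call carried a stray twist in its first row. The pose returned to yaw 14° with low force, so nothing was disturbed and I'll continue.

Call:
drive_tool(
  deltas="40 -0.5 2 0 0;40 -1 4 0 0;40 -1.5 6 0 0;40 -1.7 7 0 0;40 -1.7 7 0 0",
)

```text
time_s: 12.1
position: [0.5947, 0.2292, 0.0337]
tcp_rot: [[0.97, 0.245, 0.0], [0.245, -0.97, -0.0], [0.0, 0.0, -1.0]]
force: [0.2, -1.6, 4.1]
opening: 0.552
grasp_force: 29.9
```

Call:
drive_tool(
  deltas="40 -0.2 1 0 0;40 -0.5 2 0 0;40 -0.5 2 0 0",
)

```text
time_s: 12.4
position: [0.5947, 0.2293, 0.0337]
tcp_rot: [[0.969, 0.245, 0.001], [0.245, -0.969, -0.003], [-0.0, 0.003, -1.0]]
force: [0.9, -7.8, 5.6]
opening: 0.551
grasp_force: 29.9
```

Call:
drive_tool(
  deltas="40 2 0.5 0 0;40 4 1 0 0;40 6 1.5 0 0;40 6.8 1.7 0 0;40 6.8 1.7 0 0",
)

```text
time_s: 12.9
position: [0.6001, 0.2308, 0.0338]
tcp_rot: [[0.969, 0.246, -0.003], [0.246, -0.969, -0.003], [-0.003, 0.003, -1.0]]
force: [-1.4, -7.5, 7.1]
opening: 0.549
grasp_force: 29.9
```

Call:
drive_tool(
  deltas="40 1 0.5 0 0;40 2 0.8 0 0;40 2 0.8 0 0",
)

```text
time_s: 13.2
position: [0.6008, 0.231, 0.0337]
tcp_rot: [[0.969, 0.246, -0.005], [0.246, -0.969, -0.004], [-0.006, 0.003, -1.0]]
force: [-3.6, -9.2, 9.2]
opening: 0.55
grasp_force: 30.0
```

Call:
drive_tool(
  deltas="40 0.8 1 0 0;40 1.6 1.8 0 0;40 1.6 1.8 0 0;40 1.6 1.8 0 0",
)

```text
time_s: 13.6
position: [0.6009, 0.2312, 0.0337]
tcp_rot: [[0.969, 0.247, -0.009], [0.246, -0.969, -0.007], [-0.01, 0.005, -1.0]]
force: [-5.3, -14.9, 10.4]
opening: 0.551
grasp_force: 30.0
```

Run:
```python
from h import *
s=bot.read_state();print(s["position"],s["force"],s["moment"])
a,_=snap("scene","pics/s3.png");snap("side","pics/d3.png")
a=cv2.imread("pics/s3.png");b=cv2.imread("pics/d3.png")
def c(i,x,y,w=120,h=90): return cv2.resize(i[y:y+h,x:x+w],(400,300),interpolation=cv2.INTER_CUBIC)
cv2.imwrite("pics/z3.png",np.vstack([np.hstack([c(a,195,200),c(a,295,140)]),np.hstack([c(b,205,150),c(b,205,250)])]))
```

```text
[0.60091105 0.23121977 0.03374622] [ -5.27507954 -14.90145873  10.36096924] [-2.28684007  0.85790952 -0.17590396]
```

View pics/z3.png

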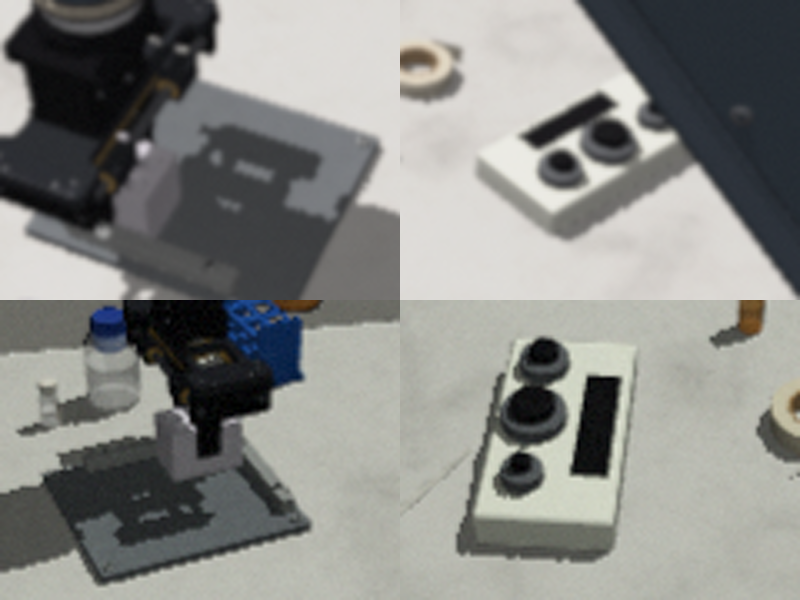

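Call:
drive_tool(
  deltas="40 1 0.2 0 0;40 2 0.5 0 0;40 2 0.5 0 0;40 2 0.5 0 0;40 2 0.5 0 0",
)

```text
time_s: 14.2
position: [0.601, 0.2312, 0.0336]
tcp_rot: [[0.969, 0.247, -0.013], [0.247, -0.969, -0.008], [-0.015, 0.005, -1.0]]
force: [-8.8, -14.4, 14.3]
opening: 0.549
grasp_force: 30.0
```

```bash
python3 -c "
from rig import bot
print(bot.hand_in())"
```

```text
the job is handed in; nothing more can be done
None
```

I pressed the keys in order (small, medium, large) and all are up again. The block is held in the corner at about 12 N against each stop, and the job was handed in at about 14 s. The gripper leaned under 1° at the end, too little for the cameras to show whether the block is perfectly flat.

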